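# Lock the towel arm's collar on its post

### The job

On the laundry counter stand two towel-arm posts. Turn the loose blue collar until its set screw, the one with the red lever, squarely faces the flat on its post, and only then tighten the set screw by pressing its red lever all the way down. Leave the red lever of the white collar up, as it is, and let go at the end.

Things in the scene. Friction and masses are not known exactly. Their poses are not given: they have to be found in the camera images.
- blue_stand: Towel-arm post with the blue collar, screwed to the counter. Grey round foot 136 mm wide, 13 thick; upright steel post, diameter 30, top 130 above the counter. One flat along its height, 7 from the axis: the top end looks like a D; yellow stripes on the foot and the top point to it. Origin on the post's axis at counter height; z up; x points out through the flat, square to it.
- blue_collar (a joint): Blue collar's angle about the post: 0 = set screw faces the flat, + counterclockwise from above; starts 0.6 to 1.3, stiff (0.12 N m), stays put. Diameter 48 mm, 85 to 115 above the counter. Set screw with red lever juts out level at height 100, to 50 from the axis; opposite it a steel rod with blue ball reaches 120 out. The two sides between are bare: grip there from above.
- blue_lever (a joint): Red lever on that screw, turning about the screw's level axis: 0 = loose, slants 35 deg up; grows when pressed down, stops at 1.22 = tight, 35 deg down; starts 0 to 0.15, stays put. Points left seen from the post looking out along the screw, 42 mm out from the post's axis; 62 mm long, 7 thick, end paddle 18 x 24. Pressing the paddle straight down takes about 3 N and does not turn the collar.
- white_lever (a joint): Same red lever on the white collar of the lookalike post (a bystander, its collar does not turn), which stands left or right of the blue one, over 240 mm off: 0 = up, loose, as it starts and must stay.
There are look-alikes about, which are no part of the job. What is shaped like the part that bears white_lever but green or turquoise is not meant. What is shaped like the blue_stand but green is not meant.

How it is judged:
By the outcome, as a careful person would: the job done as asked, in the order asked, and still so for the second after the job is handed in, with the robot touching nothing.
It also fails if it takes over 38 s, if anything falls off the work surface, if the arm or the gripper's body presses on something with over 40 N, if the wrist force passes 120 N, or if a joint passes its speed limit or range.

### The arm

A 7-joint arm with a two-finger parallel gripper is mounted at the origin on the work surface. World frame = base frame: x ahead of the robot, y to its left, z up, the work surface at z = 0. Lengths are in mm, angles in degrees, forces in N, time in s.
With the tool pointing down it reaches from about 400 to 875 mm from the base axis. Payload 19.3 kg.
Tool frame: the origin (TCP) lies at the very end of the fingers, on their centre line; the grasp point (between the pads) lies ctrl.pinch_z behind it (ctrl.pinch_z is the distance from the TCP to the grasp point, in mm); z points along the fingers, y is the direction in which the jaws open and shut (so a half turn about z gives the same grasp; the last joint's range is limited). The gripper opens to 85 mm and grips with 20 to 120 N. Pads are 22 mm wide; open, the fingers measure 114 mm over their backs; the gripper's body (76 mm by 85 mm) begins 54 mm behind the grasp point. The pads swing forward as they close: fully open they stand 13 mm farther back than shut.
Start: joints at [61.238, 29.874, -2.08, 91.645, 1.215, 58.505, -6.463], TCP at [261.539, -567.637, 231.291] pointing down, gripper open.
Joint ranges: [-166.77, 166.77], [-17.47, 122.26], [-85.68, 81.53], [9.62, 139.38], [-72.42, 252.41], [9.2, 110.78], [-144.41, 144.41]. Speed limits (degrees/s): [108.29, 108.29, 136.94, 136.94, 172.46, 172.46, 172.46].

### API

Orientations are given as [roll, pitch, yaw] about the fixed x, y, z axes, in that order (R = Rz(yaw) Ry(pitch) Rx(roll)).
In Python, from cell import state, read_camera, camera_params, ctrl gives the robot as it stands.
- The arm moves only by the tool send_rows, never from a script. Its argument "plan" is a list of rows, each a list of 6 numbers: the shift along the tool's x, y, z in cm, then the turn, a rotation vector about the tool's x, y, z in rad. A call has 1 to 12 rows; each row is the pose to reach, as a shift and turn from the pose commanded when the call began, along the tool's axes at that moment; what a row does not reach only later rows make up. A row lasts 1/10 s, in which the tool goes at most 50 mm and 8.59 degrees, less where a joint would pass 70% of its speed; a pose out of reach is approached as far as the arm can. A call with a gripper value outside its range is refused whole. "claw" is the closure, from -1 (fully open) to 1 (shut), set as the call begins (left out, the last holds). The fingers move at their own pace and stop on an object; "newtons" is the grip in N (left out, the last holds). Time passes only in rows, so rows that repeat a pose let the fingers close. It gives the time, the measured TCP pose, the force and the opening at its end, in the units of the state.
- state(): the state, without advancing time (a new reading comes with each control period).
- read_camera(name): name is "scene" or "side" or "wrist"; returns (picture, depth): 384x512x3 uint8, red, green, blue; 384x512 float32, mm along the optical axis (not along the pixel's ray), 0 where there is no reading.
- camera_params(name): a dict with "intrinsics" (3x3 intrinsics, pixels), "rvec" (rotation vector, rad) and "tvec" (3), from world to camera coordinates, as OpenCV has them. Camera axes: x right, y down, z forward; pixel columns grow to the right and rows downward; lengths in mm; the calibration is good to about 2 mm. A picture is of the moment at which its call begins: read the wrist's pose just before it. camera_params takes no time and is no camera call; for the wrist camera it gives the pose at the moment of the call.
- ctrl.sign_off(): hands the job in, once; it reports no verdict.
The state is a dict: "time": time; "joints": joint angles; "qd": joint speeds; "effort": joint torques, N m; "ee_pos": TCP position; "tool_rot": TCP orientation; "contact_force": force on the tool from outside, world axes, zero at the start; "moment": the same for the moment, N m; "opening": finger opening in mm.
Only numpy, scipy, OpenCV 4.12 (cv2) and the standard library are available. Lean on these libraries where they do the work, as an engineer would, in place of code of your own. Each camera call takes 0.05 s, during which the arm holds its last target.

## Working session

There is one attempt and no reset: what is moved stays moved. The work goes in short steps, Python scripts to look and compute and a tool call to move; the robot and the scene stay as the last step left them, time stands still between calls to the robot, and variables do not carry over. Pictures are saved under pics/ and viewed, and the job is handed in when it is done.

Besides the shell and the picture viewer there is one more tool, called after ">>>" by a JSON object that holds its "name" and its "arguments", one argument or row to a line. send_rows: Moves the arm, as the interface text tells. Its arguments: {"type":"object","properties":{"plan":{"type":"array","items":{"type":"array","items":{"type":"number"}}},"claw":{"type":"number"},"newtons":{"type":"number"}},"required":["plan"]}

```bash
ls; mkdir -p pics; cat > h.py <<'E'
import numpy as np, cv2
from cell import state, read_camera, camera_params, ctrl
def save(n,im): cv2.imwrite('pics/'+n+'.png',im[:,:,::-1])
def cam(n):
    p=camera_params(n);K=np.array(p['intrinsics'],float).reshape(3,3);R=cv2.Rodrigues(np.array(p['rvec'],float))[0];t=np.array(p['tvec'],float).reshape(3);return K,R,t
def world(n,u,v,d,c=None):
    K,R,t=c or cam(n);p=np.stack([(u-K[0,2])/K[0,0]*d,(v-K[1,2])/K[1,1]*d,d],-1);return (p-t)@R
def plane(n,u,v,z,c=None):
    K,R,t=c or cam(n);r=np.array([(u-K[0,2])/K[0,0],(v-K[1,2])/K[1,1],1])@R;o=-t@R;return o+r*(z-o[2])/r[2]
E
python3 - <<'E'
from h import *
print(state(),ctrl.pinch_z)
for n in ['scene','side']:
    a,d=read_camera(n);save(n+'0',a);np.savez('/tmp/'+n,a=a,d=d);print(n,-cam(n)[2]@cam(n)[1])
E
```

```text
pics
{'time': 0.0, 'joints': array([61.2386337 , 29.90782215, -2.0806854 , 91.67382662,  1.21377733,
       58.50599781, -6.46283589]), 'qd': array([-0.03057554,  0.01837791, -0.03920702, -0.04760435, -0.04323786,
        0.11291339, -0.05482631]), 'effort': array([-1.26303254e-03, -9.27120423e+01,  1.97871521e+00, -3.69935632e+01,
        1.77259266e-02,  8.21978407e-03, -8.19937031e-05]), 'ee_pos': array([ 261.37264545, -567.34061858,  230.74010662]), 'tool_rot': array([-1.79934526e+02,  4.36055070e-03,  2.47376714e+01]), 'contact_force': array([-0.16294898, -0.45776399,  0.41628628]), 'moment': array([-0.01079104, -0.05631345, -0.01251507]), 'opening': 85.46600475150287} 18.700000000000003
scene [ 818.62810921 -528.23835175  949.86025867]
side [177.57621646 928.4692718  656.56827606]
```

View pics/scene0.png

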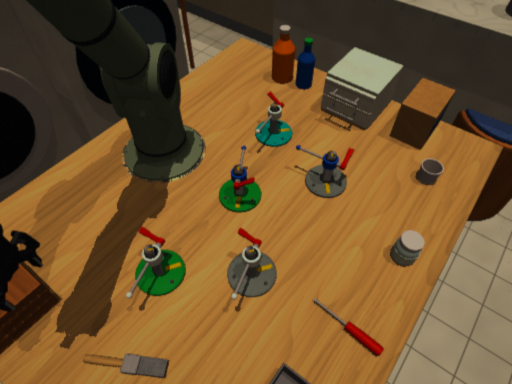

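View pics/side0.png

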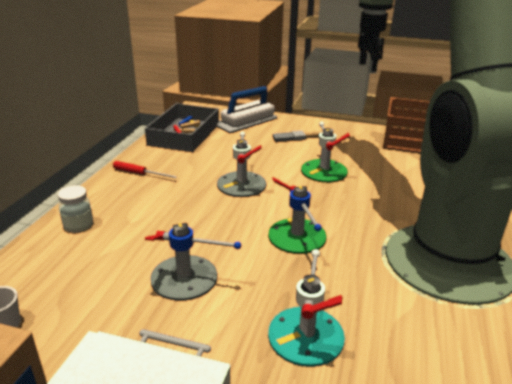

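Scene view: there are five posts.
- Blue collar on a grey foot at (328,172). This is the target, as it is the only one with both a blue collar and a grey foot.
- Blue collar on a green foot at (240,185), a look-alike.
- White collar on a grey foot at (251,265), the bystander.
- White collars on green (155,262) and on turquoise (274,125), both look-alikes.

In the side view the target is at (182,255).

```bash
python3 - <<'E'
from h import *
out=[]
for n,(u0,u1,v0,v1) in {'scene':(285,365,135,205),'side':(135,250,215,305)}.items():
    z=np.load('/tmp/'+n+'.npz');a,d=z['a'],z['d'];c=cam(n)
    out.append(cv2.resize(a[v0:v1,u0:u1],(390,320),interpolation=cv2.INTER_CUBIC))
    V,U=np.mgrid[v0:v1,u0:u1];P=world(n,U,V,d[v0:v1,u0:u1],c);h=cv2.cvtColor(a[v0:v1,u0:u1],cv2.COLOR_RGB2HSV)
    H,S,Vv=h[...,0],h[...,1],h[...,2]
    red=((H<6)|(H>174))&(S>150)&(Vv>80);blue=(H>105)&(H<128)&(S>130)&(Vv>50);yel=(H>20)&(H<32)&(S>180)&(Vv>130)
    grey=(S<60)&(P[...,2]>5)&(P[...,2]<22)
    for k,m in dict(red=red,blue=blue,yel=yel,grey=grey).items():
        m=m&(d[v0:v1,u0:u1]>0)
        if k=='grey':
            q=P[m];cc=cv2.minEnclosingCircle(q[:,:2].astype(np.float32));print(n,k,m.sum(),cc,np.median(q[:,2]));continue
        nn,L,st,ce=cv2.connectedComponentsWithStats(m.astype(np.uint8))
        for i in range(1,nn):
            if st[i,4]>6:
                q=P[L==i];print(n,k,st[i,4],ce[i]+[u0,v0],'med',np.median(q,0).round(),'min',q.min(0).round(),'max',q.max(0).round())
save('crop0',np.hstack(out))
E
```

```text
scene red 95 [346.38947368 158.12631579] med [567. 248. 117.] min [558. 217. 100.] max [577. 280. 134.]
scene blue 8 [297.875 146.875] med [418. 208. 105.] min [413. 205. 102.] max [420. 214. 110.]
scene blue 55 [329.94545455 160.32727273] med [533. 209. 115.] min [507. 200. 109.] max [549. 236. 119.]
scene yel 30 [327.23333333 188.03333333] med [551. 192.  14.] min [536. 178.  10.] max [563. 209.  19.]
scene grey 765 ((528.488525390625, 218.59710693359375), 64.77949523925781) 13.486355060698354
side red 77 [155.90909091 235.64935065] med [563. 254. 116.] min [555. 227. 103.] max [575. 285. 132.]
side blue 306 [180.57189542 240.75816993] med [518. 245. 109.] min [503. 210.  87.] max [546. 252. 116.]
side blue 20 [237.05 244.9 ] med [414. 219. 104.] min [410. 214. 100.] max [419. 224. 107.]
side grey 1930 ((525.3187866210938, 230.34703063964844), 66.77767944335938) 11.642299943964531
```

View pics/crop0.png

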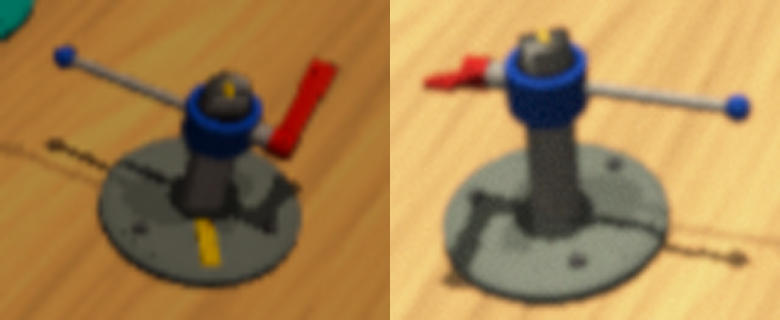

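The crop confirms the target: a blue collar on a grey foot. The ball is at (-111,-10) from the axis, so the screw points at about +5°, and the stripe points at about -57°. I'll fly over it for a wrist look, with yaw about 185° to leave joint 7 room.

>>> {"name": "send_rows", "arguments": {
  "plan": [
    [57.3,-60.9,-7,0,0,-2.79],
    [57.3,-60.9,-7,0,0,-2.79],
    [57.3,-60.9,-7,0,0,-2.79],
    [57.3,-60.9,-7,0,0,-2.79],
    [57.3,-60.9,-7,0,0,-2.79],
    [57.3,-60.9,-7,0,0,-2.79],
    [57.3,-60.9,-7,0,0,-2.79],
    [57.3,-60.9,-7,0,0,-2.79],
    [57.3,-60.9,-7,0,0,-2.79],
    [57.3,-60.9,-7,0,0,-2.79],
    [57.3,-60.9,-7,0,0,-2.79],
    [57.3,-60.9,-7,0,0,-2.79]
  ],
  "claw": -1
}}

```text
time: 1.3
ee_pos: [451.6, 1.2, 281.7]
tool_rot: [180.0, 0.0, 128.2]
contact_force: [1.4, -0.8, -0.4]
opening: 85.4
```

```bash
cat >> h.py <<'E'
from scipy.spatial.transform import Rotation as Ro
def go(x,y,z,yaw):
    s=state();R=Ro.from_euler('xyz',s['tool_rot'],degrees=True);T=Ro.from_euler('xyz',[180,0,yaw],degrees=True)
    print('t',round(s['time'],2),'pos',s['ee_pos'].round(1),'rot',s['tool_rot'].round(2),'F',s['contact_force'].round(1),'open',round(s['opening'],1),'q',s['joints'].round(0))
    print('row',(R.inv().apply(np.array([x,y,z])-s['ee_pos'])/10).round(2),(R.inv()*T).as_rotvec().round(3))
E
python3 -c "
from h import *
go(527,226,300,185)"
```

```text
t 1.3 pos [451.6   1.2 281.7] rot [1.800e+02 3.000e-02 1.282e+02] F [ 1.4 -0.8 -0.4] open 85.4 q [ 26.  14. -39. 111.  10.  58.  20.]
row [13.   19.83 -1.84] [-0.     0.    -0.991]
```

>>> {"name": "send_rows", "arguments": {
  "plan": [
    [13.0,19.8,-1.8,0,0,-0.95],
    [13.0,19.8,-1.8,0,0,-0.95],
    [13.0,19.8,-1.8,0,0,-0.95],
    [13.0,19.8,-1.8,0,0,-0.95],
    [13.0,19.8,-1.8,0,0,-0.95],
    [13.0,19.8,-1.8,0,0,-0.95],
    [13.0,19.8,-1.8,0,0,-0.95],
    [13.0,19.8,-1.8,0,0,-0.95],
    [13.0,19.8,-1.8,0,0,-0.95],
    [13.0,19.8,-1.8,0,0,-0.95],
    [13.0,19.8,-1.8,0,0,-0.95]
  ]
}}

```text
time: 2.4
ee_pos: [527.9, 223.3, 299.5]
tool_rot: [-180.0, 0.0, -177.8]
contact_force: [0.2, -0.5, 0.2]
opening: 85.4
```

```bash
python3 -c "
from h import *
go(527,226,300,185)
c=cam('wrist');print(-c[2]@c[1]);a,d=read_camera('wrist');save('w1',a);np.savez('/tmp/w1',a=a,d=d,K=c[0],R=c[1],t=c[2])"
```

```text
t 2.4 pos [527.9 223.3 299.5] rot [-1.7999e+02  1.0000e-02 -1.7777e+02] F [ 0.2 -0.5  0.2] open 85.4 q [  7.  29. -52.  93.  24.  70.  43.]
row [ 0.08  0.27 -0.05] [-0.     0.    -0.048]
[459.00190838 220.46290159 440.46025024]
```

View pics/w1.png

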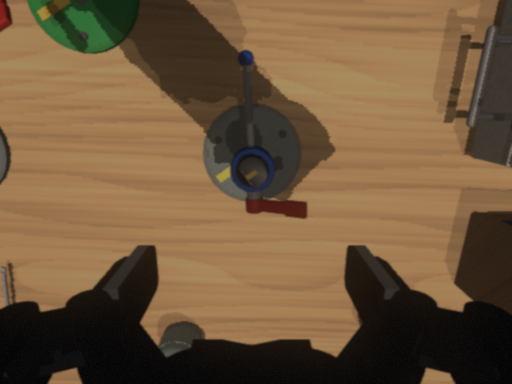

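The wrist view shows the collar ring at (253,170), the ball at (247,58), the lever at (253..306,207), the foot stripe at (223,176) and the top stripe at (251,175). Next I'll measure these on their height planes.

```bash
cat > meas.py <<'E'
from h import *
def meas(name,a,c,box,dbg=None):
    u0,u1,v0,v1=box;s=a[v0:v1,u0:u1];h=cv2.cvtColor(s,cv2.COLOR_RGB2HSV);H,S,V=[h[...,i].astype(int) for i in range(3)]
    M=dict(blue=(H>105)&(H<130)&(S>120)&(V>35),red=((H<6)|(H>174))&(S>150)&(V>50),yel=(H>18)&(H<32)&(S>140)&(V>60))
    W=lambda pts,z:np.array([plane(name,u,v,z,c) for u,v in pts])
    r={}
    for k,m in M.items():
        n,L,st,ce=cv2.connectedComponentsWithStats(m.astype(np.uint8))
        for i in range(1,n):
            if st[i,4]<8: continue
            y,x=np.nonzero(L==i);pts=np.c_[x+u0,y+v0].astype(np.float32)
            print(k,st[i,4],(ce[i]+[u0,v0]).round(1),'bbox',st[i,:4]+[u0,v0,0,0])
            z={'blue':115 if st[i,4]>150 else 100,'red':100,'yel':13}[k]
            w=W(pts,z)[:,:2]
            if k=='blue': 
                print('   circle',cv2.minEnclosingCircle(w.astype(np.float32)),'mean',w.mean(0).round(1))
            else:
                for zz in ((13,130) if k=='yel' else (100,)):
                    w=W(pts,zz)[:,:2];q=cv2.minAreaRect(w.astype(np.float32));e=cv2.fitLine(w.astype(np.float32),cv2.DIST_L2,0,.01,.01).ravel()
                    print('   z',zz,'ctr',w.mean(0).round(1),'rect',np.round(q[1],1),'dir',np.degrees(np.arctan2(e[1],e[0])).round(1))
    return M
E
python3 - <<'E'
from meas import *
z=np.load('/tmp/w1.npz');a=z['a'];c=(z['K'],z['R'],z['t'])
meas('wrist',a,c,(195,315,40,225))
d=z['d'];V,U=np.mgrid[95:205,195:310];P=world('w',U,V,d[95:205,195:310],c)
h=cv2.cvtColor(a[95:205,195:310],cv2.COLOR_RGB2HSV)
m=(P[...,2]>8)&(P[...,2]<18);q=P[m][:,:2];print('foot',cv2.minEnclosingCircle(q.astype(np.float32)),m.sum())
m=(P[...,2]>124);q=P[m][:,:2];print('top',cv2.minEnclosingCircle(q.astype(np.float32)),q.mean(0),m.sum(),np.median(P[m][:,2]) if m.any() else 0)
save('w1c',cv2.resize(a[40:225,195:315],None,fx=3.2,fy=3.2,interpolation=cv2.INTER_CUBIC))
E
```

```text
blue 61 [247.7  56. ] bbox [243  51   9  12]
   circle ((415.0638732910156, 215.05245971679688), 5.740239143371582) mean [414.6 215.8]
blue 415 [255.1 160.6] bbox [232 147  42  41]
   circle ((525.1464233398438, 225.2769317626953), 22.92717933654785) mean [516.8 227.2]
red 679 [277.1 207.2] bbox [247 199  59  18]
   z 100 ctr [571.8 254.7] rect [67.2 16.3] dir 86.7
yel 101 [223.7 174.4] bbox [217 168  13  13]
   z 13 ctr [555.8 186.8] rect [10.3 21.1] dir -47.9
   z 130 ctr [529.3 196. ] rect [ 7.5 15.3] dir -47.9
yel 51 [250.9 174.3] bbox [246 170  11   9]
   z 13 ctr [554.2 224.4] rect [ 6.6 15.4] dir -53.6
   z 130 ctr [528.1 223.3] rect [ 4.8 11.2] dir -53.6
foot ((526.9948120117188, 223.93099975585938), 67.10636901855469) 4956
top ((508.516357421875, 251.12979125976562), 58.24213790893555) [523.33195121 229.18886407] 663 128.42678670700994
```

View pics/w1c.png

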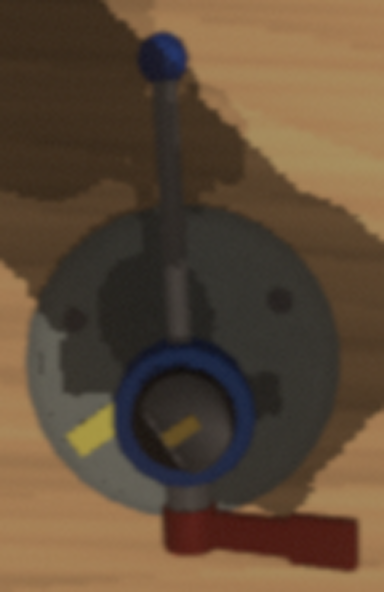

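Collar axis is about (526.5,224.8). The screw points at +4.8° (from the ball to the axis), the flat at about -52.5°, so the turn needed is about -57°. Now aligning and descending.

```bash
python3 -c "
from h import *
go(526.5,224.8,84,184.8)"
```

```text
t 2.45 pos [527.9 223.3 299.5] rot [-1.7999e+02  2.0000e-02 -1.7775e+02] F [-0.9  0.1  0.1] open 85.4 q [  7.  29. -52.  93.  24.  70.  43.]
row [ 0.14  0.15 21.55] [-0.     0.    -0.045]
```

>>> {"name": "send_rows", "arguments": {
  "plan": [
    [0.13,0.15,2,0,0,-0.045],
    [0.13,0.15,5,0,0,-0.045],
    [0.13,0.15,9,0,0,-0.045],
    [0.13,0.15,12,0,0,-0.045],
    [0.13,0.15,15,0,0,-0.045],
    [0.13,0.15,17,0,0,-0.045],
    [0.13,0.15,19,0,0,-0.045],
    [0.13,0.15,20.5,0,0,-0.045],
    [0.13,0.15,21.5,0,0,-0.045],
    [0.13,0.15,21.5,0,0,-0.045],
    [0.13,0.15,21.5,0,0,-0.045]
  ]
}}

```text
time: 3.55
ee_pos: [526.8, 225.2, 84.9]
tool_rot: [180.0, 0.0, -175.1]
contact_force: [0.4, 0.1, 0.5]
opening: 85.0
```

>>> {"name": "send_rows", "arguments": {
  "plan": [
    [0,0,0,0,0,0],
    [0,0,0,0,0,0],
    [0,0,0,0,0,0],
    [0,0,0,0,0,0],
    [0,0,0,0,0,0],
    [0,0,0,0,0,0],
    [0,0,0,0,0,0],
    [0,0,0,0,0,0]
  ],
  "claw": 1,
  "newtons": 40
}}

```text
time: 4.35
ee_pos: [526.9, 224.3, 85.0]
tool_rot: [-179.9, 0.0, -175.2]
contact_force: [-2.2, -5.6, 9.6]
opening: 46.9
```

```bash
python3 -c "
from h import *
go(526.5,224.8,84,127.5)
a,d=read_camera('wrist');save('w2',a)"
```

```text
t 4.35 pos [526.9 224.3  85. ] rot [-1.7994e+02  4.0000e-02 -1.7515e+02] F [-2.2 -5.6  9.6] open 46.9 q [  0.  43. -43. 105.  38.  48.  33.]
row [0.04 0.05 0.1 ] [-1.000e-03  1.000e-03  1.001e+00]
```

View pics/w2.png

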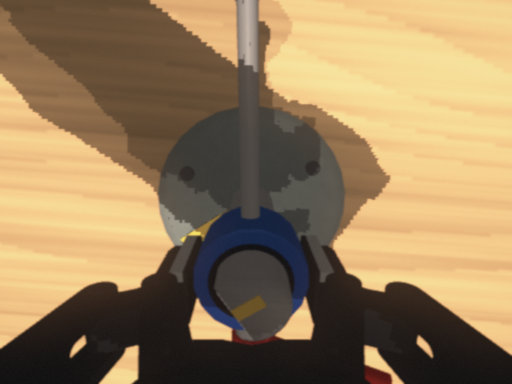

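The grasp is square on: the rod runs straight up the image at column 248. Now turning.

>>> {"name": "send_rows", "arguments": {
  "plan": [
    [0,0,0,0,0,0.08],
    [0,0,0,0,0,0.18],
    [0,0,0,0,0,0.28],
    [0,0,0,0,0,0.38],
    [0,0,0,0,0,0.48],
    [0,0,0,0,0,0.58],
    [0,0,0,0,0,0.68],
    [0,0,0,0,0,0.78],
    [0,0,0,0,0,0.88],
    [0,0,0,0,0,0.96],
    [0,0,0,0,0,1.0],
    [0,0,0,0,0,1.0]
  ]
}}

```text
time: 5.6
ee_pos: [526.9, 224.2, 85.0]
tool_rot: [-180.0, 0.1, 127.5]
contact_force: [-2.4, -6.0, 8.6]
opening: 47.2
```

>>> {"name": "send_rows", "arguments": {
  "plan": [
    [0,0,0,0,0,0],
    [0,0,0,0,0,0]
  ]
}}

```text
time: 5.8
ee_pos: [526.9, 224.2, 85.0]
tool_rot: [-180.0, 0.1, 127.5]
contact_force: [-2.9, -4.8, 9.4]
opening: 46.9
```

```bash
python3 -c "
from meas import *
go(526.5,224.8,84,127.5)
c=cam('wrist');a,d=read_camera('wrist');save('w3',a);np.savez('/tmp/w3',a=a,d=d,K=c[0],R=c[1],t=c[2])
meas('wrist',a,c,(150,350,100,345))
a,d=read_camera('scene');save('s3',cv2.resize(a[110:220,270:390],None,fx=5,fy=5,interpolation=2))"
```

```text
t 5.8 pos [526.9 224.2  85. ] rot [-1.7999e+02  7.0000e-02  1.2754e+02] F [-2.9 -4.8  9.4] open 46.9 q [ -8.  39. -29. 105.  27.  43. -15.]
row [0.07 0.01 0.1 ] [-0.     0.001  0.001]
blue 4568 [250.1 247.3] bbox [194 208 114 102]
   circle ((523.2259521484375, 230.10353088378906), 25.518596649169922) mean [517.7 237.1]
blue 171 [252.6 326.7] bbox [230 324  45   7]
   circle ((539.4349365234375, 210.0069122314453), 9.119417190551758) mean [540.3 209.3]
red 202 [253.9 339.2] bbox [233 330  45  15]
   z 100 ctr [552.5 194.5] rect [21.  8.] dir 38.5
yel 365 [250.7 308.7] bbox [244 295  14  29]
   z 13 ctr [579.6 156.7] rect [10.2 25.5] dir -53.6
   z 130 ctr [527.7 224.4] rect [ 4.6 11.5] dir -53.6
```

View pics/w3.png

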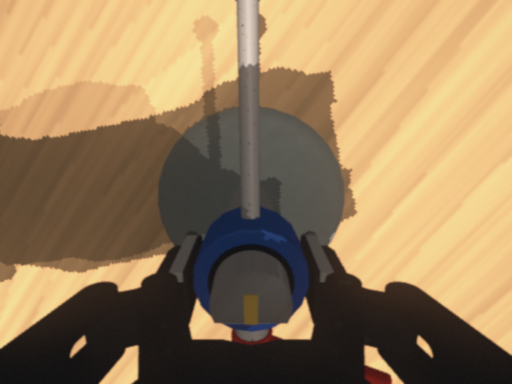

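View pics/s3.png

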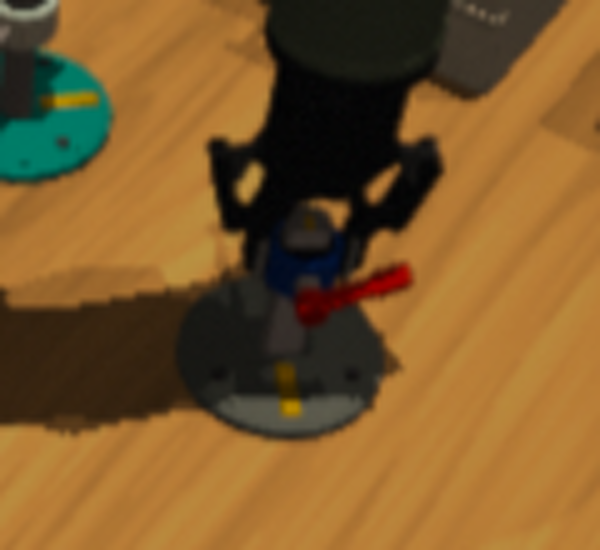

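The top stripe at (251,309) now lines up with the rod in the image. I'll compare the two directions precisely in this same picture.

```bash
python3 - <<'E'
from meas import *
z=np.load('/tmp/w3.npz');a=z['a'];d=z['d'];c=(z['K'],z['R'],z['t'])
# rod: by depth, z 85..112
V,U=np.mgrid[0:200,225:275];P=world('w',U,V,d[:200,225:275],c);m=(P[...,2]>85)&(P[...,2]<115)
cs=[];
for r in range(5,195,3):
    x=np.nonzero(m[r])[0]
    if len(x)>5: cs.append(plane('w',x.mean()+225,r,100,c)[:2])
cs=np.array(cs);e=cv2.fitLine(cs.astype(np.float32),cv2.DIST_HUBER,0,.01,.01).ravel();ang=np.degrees(np.arctan2(e[1],e[0]));print('rod',len(cs),ang,cs[0],cs[-1])
n=np.array([-e[1],e[0]]);print('rod line offset at axis est',(e[2:]-[526.9,224.2])@n)
# stripe centreline by rows
h=cv2.cvtColor(a,cv2.COLOR_RGB2HSV).astype(int);my=(h[...,0]>18)&(h[...,0]<32)&(h[...,1]>140)&(h[...,2]>60)
st=[]
for r in range(296,322):
    x=np.nonzero(my[r,235:270])[0]+235
    if len(x): st.append([x.mean(),r])
st=np.array(st);print(st[::6]);w=np.array([plane('w',u,v,130,c)[:2] for u,v in st]);e=cv2.fitLine(w.astype(np.float32),cv2.DIST_HUBER,0,.01,.01).ravel();print('stripe',np.degrees(np.arctan2(e[1],e[0])))
save('w3c',cv2.resize(a[190:350,180:325],None,fx=3.7,fy=3.7,interpolation=2))
E
```

```text
rod 64 -51.94371 [463.80926667 305.16374119] [506.8037376  250.45422982]
rod line offset at axis est 0.4250811910078737
[[251.  296. ]
 [251.  302. ]
 [250.5 308. ]
 [250.5 314. ]
 [250.5 320. ]]
stripe -53.787247
```

View pics/w3c.png

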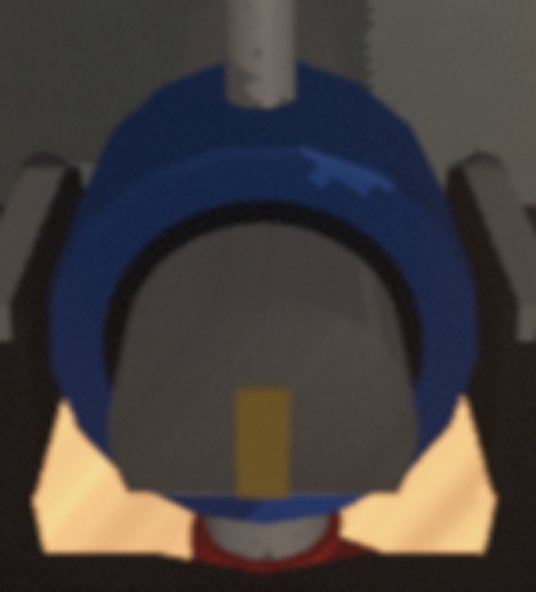

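The rod points along -51.9° and the stripe along -53.8°, so I'll add about 0.028 rad and then release.

>>> {"name": "send_rows", "arguments": {
  "plan": [
    [0,0,0,0,0,0.014],
    [0,0,0,0,0,0.028],
    [0,0,0,0,0,0.028],
    [0,0,0,0,0,0.028]
  ]
}}

```text
time: 6.3
ee_pos: [526.9, 224.2, 85.0]
tool_rot: [-180.0, 0.1, 125.9]
contact_force: [-2.3, -5.3, 8.4]
opening: 46.8
```

>>> {"name": "send_rows", "arguments": {
  "plan": [
    [0,0,0,0,0,0],
    [0,0,0,0,0,0],
    [0,0,0,0,0,0],
    [0,0,0,0,0,0],
    [0,0,0,0,0,0],
    [0,0,0,0,0,0]
  ],
  "claw": -1
}}

```text
time: 6.9
ee_pos: [526.6, 225.0, 84.4]
tool_rot: [180.0, -0.0, 126.0]
contact_force: [-0.2, -0.2, 0.4]
opening: 85.6
```

>>> {"name": "send_rows", "arguments": {
  "plan": [
    [0,0,-2,0,0,0],
    [0,0,-5,0,0,0],
    [0,0,-9,0,0,0],
    [-1,0,-13,0,0,0],
    [-3,0,-16,0,0,0],
    [-3,0,-16,0,0,0],
    [-3,0,-16,0,0,0]
  ]
}}

```text
time: 7.6
ee_pos: [544.3, 200.4, 244.4]
tool_rot: [180.0, 0.0, 125.9]
contact_force: [-0.3, -0.3, -0.6]
opening: 85.4
```

```bash
python3 - <<'E'
from meas import *
go(526.5,224.8,200,127.5)
c=cam('wrist');a,d=read_camera('wrist');save('w4',a);np.savez('/tmp/w4',a=a,d=d,K=c[0],R=c[1],t=c[2])
meas('wrist',a,c,(170,350,30,300))
E
```

```text
t 7.6 pos [544.3 200.4 244.4] rot [1.7997e+02 2.0000e-02 1.2592e+02] F [-0.3 -0.3 -0.6] open 85.4 q [ -2.  28. -34.  97.  18.  61.  -6.]
row [ 3.02 -0.01  4.44] [ 0.001  0.    -0.027]
blue 692 [251.1 139.8] bbox [224 124  54  45]
   circle ((526.9559326171875, 225.3094482421875), 22.92756462097168) mean [522.3 232.7]
blue 10 [263.6 169.4] bbox [261 167   6   5]
   circle ((548.075439453125, 216.58279418945312), 2.9450676441192627) mean [548.4 216.3]
blue 8 [235.5 170.5] bbox [234 169   4   4]
   circle ((528.0584106445312, 200.35675048828125), 1.9565397500991821) mean [528.1 200.4]
red 1063 [279.  197.9] bbox [242 187  73  25]
   z 100 ctr [576.5 202.9] rect [69.6 17.6] dir 28.6
yel 80 [250.4 155.6] bbox [248 149   6  14]
   z 13 ctr [539.3 208.1] rect [ 6.  15.5] dir -50.9
   z 130 ctr [528.3 223.5] rect [ 4.1 10.6] dir -50.9
```

View pics/w4.png

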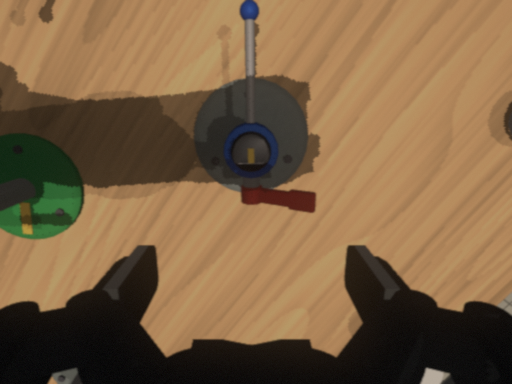

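The lever is still up and the collar is released. I'll check the screw direction against the foot stripe in the scene and side views as well.

```bash
python3 - <<'E'
from meas import *
ax=np.array([526.6,224.8])
z=np.load('/tmp/w4.npz');a=z['a'];c=(z['K'],z['R'],z['t'])
def blob(a,f,box):
    u0,u1,v0,v1=box;h=cv2.cvtColor(a[v0:v1,u0:u1],cv2.COLOR_RGB2HSV).astype(int);m=f(h[...,0],h[...,1],h[...,2]).astype(np.uint8)
    n,L,st,ce=cv2.connectedComponentsWithStats(m);
    return [(st[i,4],ce[i]+[u0,v0]) for i in range(1,n) if st[i,4]>5]
fb=lambda H,S,V:(H>105)&(H<130)&(S>120)&(V>35)
fy=lambda H,S,V:(H>18)&(H<32)&(S>140)&(V>60)
A=lambda p:np.degrees(np.arctan2(p[1],p[0]))
for n,p in blob(a,fb,(235,265,0,25)): w=plane('w',*p,100,c)[:2];print('wrist ball',n,p,w,'screw dir',A(ax-w))
n='scene';c=cam(n);a,d=read_camera(n);save('s4',cv2.resize(a[130:215,280:390],None,fx=6,fy=6,interpolation=2))
h=cv2.cvtColor(a,cv2.COLOR_RGB2HSV).astype(int)
V,U=np.mgrid[155:205,290:365];P=world(n,U,V,d[155:205,290:365],c);m=(P[...,2]>8)&(P[...,2]<18)&(h[155:205,290:365,1]<90)
q=np.array([plane(n,u,v,13,c)[:2] for u,v in zip(U[m],V[m])]);f=cv2.minEnclosingCircle(q.astype(np.float32));print('foot',f)
for k,p in blob(a,fy,(300,350,175,205)): w=plane(n,*p,13,c)[:2];print('foot stripe',k,p,w,'dir vs ax',A(w-ax),'vs foot',A(w-np.array(f[0])))
print('blue',[(k,p,plane(n,*p,100,c)[:2]) for k,p in blob(a,fb,(280,350,120,180))])
n='side';c=cam(n);a,d=read_camera(n);save('d4',cv2.resize(a[200:310,130:260],None,fx=5,fy=5,interpolation=2))
for k,p in blob(a,fb,(130,260,205,300)): w=plane(n,*p,100,c)[:2];print('side blue',k,p,w,A(ax-w))
E
```

```text
wrist ball 240 [248.9375       9.36666667] [460.76245455 314.71494783] screw dir -53.787656501787374
foot ((529.6986083984375, 218.03427124023438), 66.45394897460938)
foot stripe 14 [326.71428571 184.35714286] [541.20942496 204.89196087] dir vs ax -53.72708413360316 vs foot -48.786197359869774
foot stripe 11 [327.63636364 190.90909091] [557.37491974 183.51157941] dir vs ax -53.30046432315299 vs foot -51.281385183114025
blue []
side blue 252 [180.57142857 240.67857143] [523.6980547  234.10684864] -72.68212930475232
side blue 66 [195.22727273 272.96969697] [459.88817685 314.78718668] -53.44868398559079
```

View pics/s4.png

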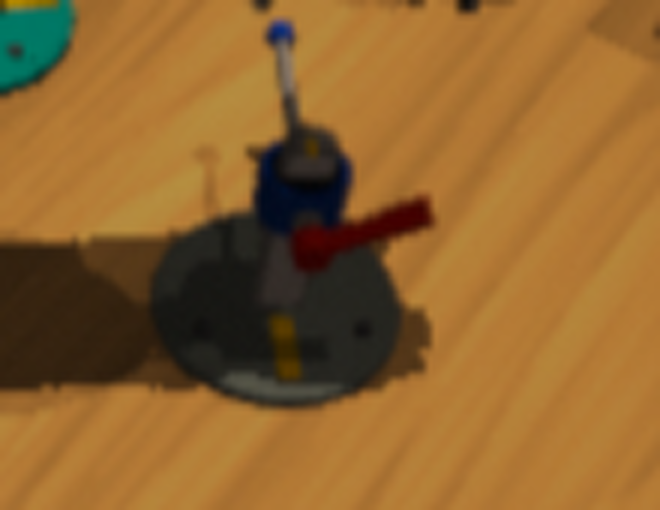

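View pics/d4.png

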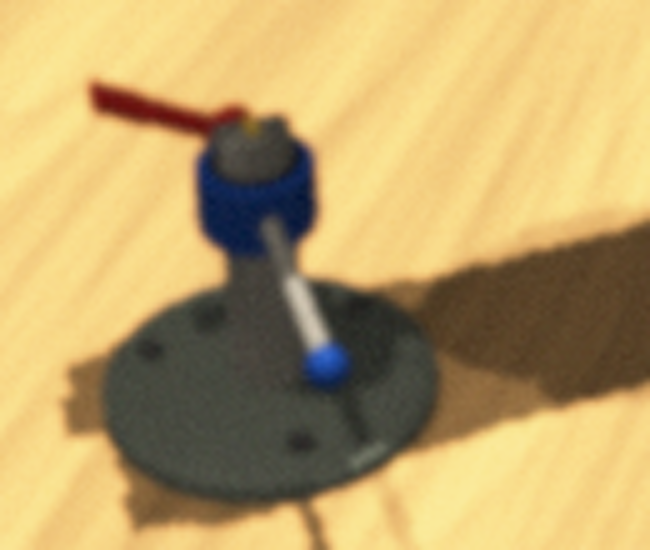

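The directions agree: the screw points at -53.8° (wrist) and -53.4° (side), and the foot stripe at -53.3 to -53.7°. Next is the press: close the fingers, go above the paddle, then down in guarded steps.

```bash
python3 - <<'E'
from meas import *
z=np.load('/tmp/w4.npz');c=(z['K'],z['R'],z['t']);s=np.array([.593,-.805]);l=np.array([.805,.593]);ax=np.array([526.6,224.8])
for (u,v),zz in {(314,202):134,(300,199):127,(289,198):121}.items():
    w=plane('w',u,v,zz,c)[:2]-ax;print('out',w@s,'left',w@l)
V,U=np.mgrid[185:215,240:318];h=cv2.cvtColor(z['a'],cv2.COLOR_RGB2HSV)[185:215,240:318];m=((h[...,0]<6)|(h[...,0]>174))&(h[...,1]>150)
P=world('w',U,V,z['d'][185:215,240:318],c)[m];L=(P[:,:2]-ax)@l;O=(P[:,:2]-ax)@s
for b in range(-10,70,10):
    k=(L>b)&(L<b+10);print(b,k.sum(),np.median(O[k]) if k.any() else 0,np.median(P[k,2]) if k.any() else 0)
go(588.5,218.3,165,126)
E
```

```text
out 40.710456021166515 left 53.24598573639241
out 40.1479745612397 left 42.60890761720729
out 40.997299040804045 left 33.932962475084466
-10 121 42.04430909493987 107.10489827777094
0 172 41.97241617451707 107.22793274027491
10 141 41.66884155740297 110.65408034432484
20 155 41.634565925931625 116.10110547102593
30 185 42.07662765220017 121.6705766335825
40 222 41.7375417543671 127.08500300758686
50 67 41.93729495262519 130.37885499188704
60 0 0 0
t 7.75 pos [543.4 201.  243.2] rot [-1.7991e+02 -4.0000e-02  1.2603e+02] F [-0.1 -0.5 -0.4] open 85.3 q [ -2.  28. -34.  97.  18.  61.  -6.]
row [-1.26  4.68  7.82] [-0.002 -0.001  0.   ]
```

>>> {"name": "send_rows", "arguments": {
  "plan": [
    [-0.6,2.4,2,0,0,0],
    [-1.3,4.7,4,0,0,0],
    [-1.3,4.7,6,0,0,0],
    [-1.3,4.7,7.8,0,0,0],
    [-1.3,4.7,7.8,0,0,0],
    [-1.3,4.7,7.8,0,0,0],
    [-1.3,4.7,7.8,0,0,0]
  ],
  "claw": 1
}}

```text
time: 8.45
ee_pos: [590.0, 218.2, 167.2]
tool_rot: [179.9, 0.0, 126.0]
contact_force: [-0.0, -0.3, 0.1]
opening: -0.2
```

>>> {"name": "send_rows", "arguments": {
  "plan": [
    [0,0,1,0,0,0],
    [0,0,2,0,0,0],
    [0,0,2.6,0,0,0],
    [0,0,3.2,0,0,0],
    [0,0,3.8,0,0,0],
    [0,0,4.2,0,0,0],
    [0,0,4.2,0,0,0]
  ]
}}

```text
time: 9.15
ee_pos: [589.6, 217.7, 123.8]
tool_rot: [-180.0, -0.0, 126.0]
contact_force: [0.1, 0.3, 0.1]
opening: 0.2
```

```bash
python3 - <<'E'
from meas import *
go(588.5,218.3,95,126)
a,d=read_camera('wrist');b,d=read_camera('scene')
save('p5',np.hstack([cv2.resize(a,(400,300)),cv2.resize(b[120:210,280:400],(400,300),interpolation=2)]))
E
```

```text
t 9.15 pos [589.6 217.7 123.8] rot [-1.7996e+02 -1.0000e-02  1.2599e+02] F [0.1 0.3 0.1] open 0.2 q [ -6.  40. -30.  95.  24.  52. -10.]
row [ 0.11 -0.05  2.88] [-0.001 -0.    -0.   ]
```

View pics/p5.png

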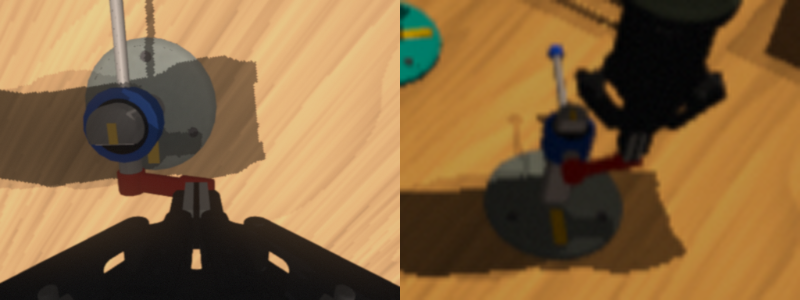

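The closed fingertips sit over the paddle. Continuing down.

>>> {"name": "send_rows", "arguments": {
  "plan": [
    [0,0,0.5,0,0,0],
    [0,0,1.0,0,0,0],
    [0,0,1.5,0,0,0],
    [0,0,2.0,0,0,0],
    [0,0,2.5,0,0,0],
    [0,0,3.0,0,0,0],
    [0,0,3.0,0,0,0]
  ]
}}

```text
time: 9.95
ee_pos: [589.4, 217.5, 93.5]
tool_rot: [-179.9, -0.0, 126.0]
contact_force: [-0.8, -0.1, 1.0]
opening: 0.1
```

>>> {"name": "send_rows", "arguments": {
  "plan": [
    [0,0,0.4,0,0,0],
    [0,0,0.8,0,0,0],
    [0,0,1.0,0,0,0],
    [0,0,1.0,0,0,0]
  ]
}}

```text
time: 10.35
ee_pos: [589.7, 217.7, 84.0]
tool_rot: [-180.0, -0.0, 126.0]
contact_force: [0.0, -0.8, 0.8]
opening: -0.2
```

```bash
python3 - <<'E'
from meas import *
a,d=read_camera('wrist');b,d=read_camera('scene')
save('p6',np.hstack([cv2.resize(a,(400,300)),cv2.resize(b[120:210,280:400],(400,300),interpolation=2)]))
E
```

```text
(no output)
```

View pics/p6.png

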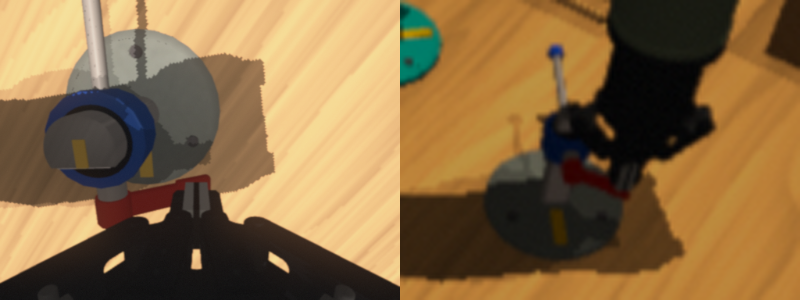

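The lever is following down. Continuing in small steps towards the stop.

>>> {"name": "send_rows", "arguments": {
  "plan": [
    [0,0,0.3,0,0,0],
    [0,0,0.6,0,0,0],
    [0,0,0.6,0,0,0]
  ]
}}

```text
time: 10.75
ee_pos: [589.8, 217.7, 78.0]
tool_rot: [-180.0, -0.0, 126.0]
contact_force: [0.7, 1.0, 0.3]
opening: 0.1
```

>>> {"name": "send_rows", "arguments": {
  "plan": [
    [0,0,0.2,0,0,0],
    [0,0,0.4,0,0,0],
    [0,0,0.4,0,0,0]
  ]
}}

```text
time: 11.05
ee_pos: [590.3, 218.1, 74.7]
tool_rot: [179.9, 0.0, 126.0]
contact_force: [0.5, 0.2, 8.4]
opening: 0.2
```

>>> {"name": "send_rows", "arguments": {
  "plan": [
    [0,0,0.1,0,0,0],
    [0,0,0.15,0,0,0],
    [0,0,0.15,0,0,0]
  ]
}}

```text
time: 11.35
ee_pos: [590.8, 218.4, 73.9]
tool_rot: [179.9, 0.0, 126.0]
contact_force: [1.4, 0.8, 14.7]
opening: -0.2
```

```bash
python3 - <<'E'
from meas import *
go(588.5,218.3,72,126)
a,d=read_camera('wrist');b,d=read_camera('scene')
save('p7',np.hstack([cv2.resize(a,(400,300)),cv2.resize(b[120:210,280:400],(400,300),interpolation=2)]))
E
```

```text
t 11.35 pos [590.8 218.4  73.9] rot [1.7985e+02 2.0000e-02 1.2598e+02] F [ 1.4  0.8 14.7] open -0.2 q [ -7.  44. -28.  96.  27.  47. -12.]
row [ 0.13 -0.19  0.19] [ 0.003  0.    -0.   ]
```

View pics/p7.png

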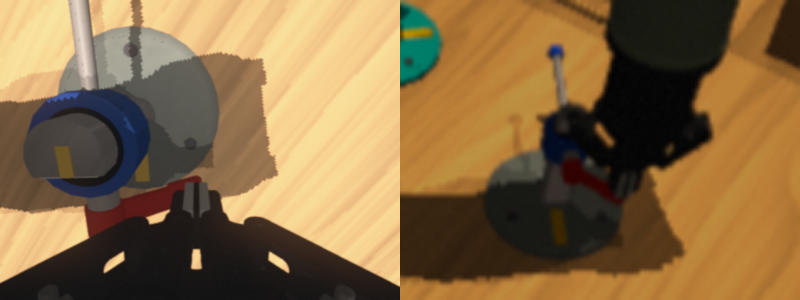

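Force is up to 14.7 N with almost no travel, so the lever is at its stop. Lifting off to check.

>>> {"name": "send_rows", "arguments": {
  "plan": [
    [0,0,-1,0,0,0],
    [0,0,-3,0,0,0],
    [0,0,-7,0,0,0],
    [0,0,-11,0,0,0],
    [-1,0,-15,0,0,0],
    [-3,-3,-17,0,0,0],
    [-3,-4.7,-17,0,0,0],
    [-3,-4.7,-17,0,0,0],
    [-3,-4.7,-17,0,0,0]
  ]
}}

```text
time: 12.35
ee_pos: [569.5, 165.8, 243.1]
tool_rot: [180.0, 0.0, 126.0]
contact_force: [0.3, 0.6, -0.1]
opening: 0.2
```

```bash
python3 - <<'E'
from meas import *
go(588.5,218.3,72,126)
c=cam('wrist');a,d=read_camera('wrist');b,_=read_camera('scene');e,_=read_camera('side')
save('p8',np.hstack([cv2.resize(a,(400,300)),cv2.resize(b[120:210,280:400],(400,300),interpolation=2)]));save('p8s',b)
ax=np.array([526.6,224.8]);s=np.array([.593,-.805]);l=np.array([.805,.593])
h=cv2.cvtColor(a,cv2.COLOR_RGB2HSV);m=((h[...,0]<6)|(h[...,0]>174))&(h[...,1]>150)&(h[...,2]>40)&(d>0);v,u=np.nonzero(m);P=world('w',u,v,d[v,u],c)
L=(P[:,:2]-ax)@l;O=(P[:,:2]-ax)@s;k0=(abs(O-42)<20)
for q in range(-10,70,10):
    k=(L>q)&(L<q+10)&k0;print(q,k.sum(),(np.median(O[k]).round(1),np.median(P[k,2]).round(1)) if k.any() else 0)
k=(L>15)&(L<50)&k0;print('slope',np.degrees(np.arctan(np.polyfit(L[k],P[k,2],1)[0])))
for i in range(2):pass
h=cv2.cvtColor(a,cv2.COLOR_RGB2HSV);m=((h[...,0]>105)&(h[...,0]<130)&(h[...,1]>120)&(h[...,2]>35)).astype(np.uint8)
n,LL,st,ce=cv2.connectedComponentsWithStats(m)
for i in range(1,n):
    if st[i,4]>50: w=plane('w',*ce[i],100,c)[:2];print('blue',st[i,4],ce[i],w,np.degrees(np.arctan2(*(ax-w)[::-1])))
h=cv2.cvtColor(e,cv2.COLOR_RGB2HSV);m=((h[...,0]>105)&(h[...,0]<130)&(h[...,1]>120)&(h[...,2]>35)).astype(np.uint8);m[:, :130]=0;m[:,260:]=0;m[:205]=0;m[300:]=0
n,LL,st,ce=cv2.connectedComponentsWithStats(m)
for i in range(1,n):
    if st[i,4]>20: w=plane('side',*ce[i],100)[:2];print('side',st[i,4],ce[i],np.degrees(np.arctan2(*(ax-w)[::-1])))
E
```

```text
t 12.35 pos [569.5 165.8 243.1] rot [1.7999e+02 1.0000e-02 1.2597e+02] F [ 0.3  0.6 -0.1] open 0.2 q [  2.  29. -34.  95.  18.  61.  -2.]
row [ 3.13  4.62 17.11] [ 0.     0.    -0.001]
-10 170 (np.float64(42.5), np.float64(107.2))
0 190 (np.float64(42.8), np.float64(106.6))
10 146 (np.float64(42.4), np.float64(92.0))
20 140 (np.float64(42.5), np.float64(85.3))
30 168 (np.float64(42.3), np.float64(77.6))
40 152 (np.float64(42.9), np.float64(71.0))
50 16 (np.float64(42.8), np.float64(67.0))
60 0 0
slope -34.9925485247111
blue 1031 [250.36954413  99.16585839] [527.29932401 224.69376474] 171.36216189916595
side 255 [180.08235294 240.31764706] -79.83490954924562
side 59 [194.71186441 272.57627119] -53.75652636384484
```

View pics/p8.png

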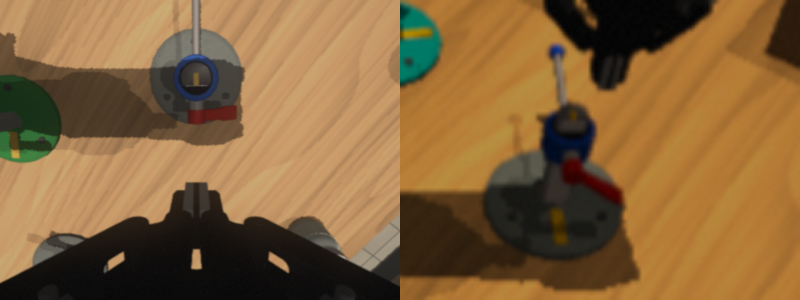

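View pics/p8s.png

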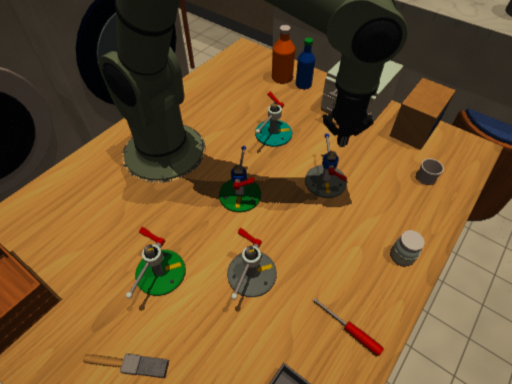

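The lever slopes -35.0°, so it is fully down. The screw is still at -53.8° (side view), the white lever is still up, and the gripper touches nothing. Handing in.

```bash
python3 -c "
from cell import ctrl; print(ctrl.sign_off())"
```

```text
the job is handed in; nothing more can be done
None
```

The blue collar is turned to face the flat on its post and its set screw is tightened. I handed the job in at about 12.5 s of the 38 s allowed, with no verdict reported.

**What I did:** I gripped the blue collar on the grey-footed post and turned it about 59° clockwise. After letting go I checked the angle, then pressed the red lever down with closed fingers. The push was about 15 N on the paddle at the stop.

**Last checks:**
- **Alignment:** before pressing, the screw pointed at -53.8° (wrist view) and -53.4° (side view), against -53.3 to -53.7° for the foot stripe. After pressing, the side view still gave -53.8°.
- **Lever:** it measured 35.0° down, which is fully tight.
- **White collar:** its lever still looked up in the last scene picture and was never approached.
- **Release:** the gripper was clear of everything when I handed in.

**Readings that disagreed:**
- With the collar released, a coarse, short reading of the top stripe gave -50.9°. An earlier close-up of the same stripe gave -53.6 to -53.8°, and I relied on that one.
- Directions taken from the foot's outline in the scene view came out at -49 to -51°. That outline was partly hidden and its centre was off, so I did not use it.

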